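# Stow the ribbon gauge's length stop

## Task

The length stop on the ribbon gauge is captive in its T-track: slide it along to the track's open end and off, then stand it upright in the square wooden tray (not the long tray with the pen) and let go. Leave the hand stamp where it stands.

Things in the scene. Friction and masses are not known exactly. Their poses are not given: they have to be found in the camera images.
- stop_grip (a point): Grip of the length stop: centre of its upright wooden plate, 36 (x) x 14 (y, along the track; pinch this) x 48 mm tall. Under the plate: block 36 x 40 x 16 mm high, neck 10 wide x 7 high, T-foot 26 x 50 (y) x 7 mm; underside 54 mm below this point, z up. The foot runs under the track's lips: it slides along y, cannot be lifted until out of the open end. Play 1.5-2 mm; 0.15 kg; plain friction.
- open_end (a point): Slot centre at the T-track's open end, on the track's top, 31 mm above the worktop. Track: fixed, level, 260 mm long, 46 wide, on a dark board 80 wide that ends flush here. +y: along the track to its closed end (dark cap, 38 mm high). On the track, stop_grip is 40 mm above this point; the foot is free once stop_grip is over 25 mm beyond the end (y < -25 mm). Past the end is bare worktop.
- stop_tray: Square wooden tray, empty, fixed, 120 x 120 x 24 mm high, walls and floor 5 mm thick; origin at the centre of its underside on the worktop, z up. The stop may stand in it turned any way. The long narrow tray (70 x 160 mm) with a pen in it is the wrong one; the two change places.
- stamp: Wooden hand stamp with a turned knob, 32 x 44 x 65 mm, loose, standing beyond the track; origin at the centre of its underside. Not to be moved.
Mind the look-alikes: they are no part of the job. What is shaped like the part that bears stop_grip but blue or pink is not meant.

How it is judged:
By the outcome, as a careful person would: the job done as asked, in the order asked, and still so for the second after the job is handed in, with the robot touching nothing.
It also fails if it takes over 45 s, if anything falls off the work surface, if the arm or the gripper's body presses on something with over 40 N, if the wrist force passes 120 N, or if a joint passes its speed limit or range.

## Robot

A 6-joint arm with a two-finger parallel gripper is mounted at the origin on a cart in front of the work surface, level with it; the furniture and walls round the work are solid. World frame = base frame: x ahead of the robot, y to its left, z up, the work surface at z = 0. Lengths are in m, angles in rad, forces in N, time in s.
With the tool pointing down it reaches from about 0.375 to 0.825 m from the base axis. Payload 5.5 kg.
Tool frame: the origin (TCP) lies on the centre line of the jaws, within the pads' length; the fingertips stand ahead of it and the grasp point (between the pads) lies 5 mm behind it (bot.finger_overhang is the z of the fingertips in the tool frame, in m); z points along the fingers, y is the line along which they close (so a half turn about z gives the same grasp; the last joint's range is limited). The gripper opens to 85 mm and grips with 20 to 120 N. Pads are 22 mm wide; open, the fingers measure 114 mm over their backs; the gripper's body (76 mm by 85 mm) begins 54 mm behind the grasp point. The pads swing forward as they close: fully open they stand 13 mm farther back than shut.
Start: joints at [1.342, 0.314, -0.047, 1.21, 0, 1.571], TCP at [0.136, 0.584, 0.224] pointing down, gripper open.
Joint ranges: [-2.67, 2.67], [-0.69, 1.73], [-1.03, 1.25], [-2.08, 2.16], [-1.42, 1.45], [-3.14, 3.14]. Speed limits (rad/s): [2.39, 2.39, 3.01, 3.14, 3.14, 3.14].

## Interface

Orientations are given as a rotation vector (axis times angle).
In Python, from rig import bot, let_go, gripper_close, solver, eyes gives the robot as it stands. The module is installed in compiled form; this text tells all that it offers. Calls block until the motion is done:
- bot.move_to(position, orientation): joint-space move of the TCP to a pose.
- bot.movel(position, attitude=None, max_speed=0.15): straight line of the TCP; attitude=None keeps the orientation; max_speed is the mean speed in m/s.
- bot.set_joints(angles): joint-space move.
- let_go() and gripper_close(): open the fingers fully, or close them until they stop; the grip force is fixed at half the most.
- bot.dwell(seconds).
- solver.inverse_kinematics(position, orientation): joint angles nearest the present ones, or None.
- eyes.camera(name): name is "scene" or "top" or "wrist"; returns the picture (384x512x3 uint8, red, green, blue); there is no depth.
- eyes.camera_info(name): a dict with "K" (3x3 intrinsics, pixels), "distortion" ([k1, k2, p1, p2, k3] as OpenCV has them; the pictures are not rectified), "rvec" (rotation vector, rad) and "tvec" (3), from world to camera coordinates, as OpenCV has them. Camera axes: x right, y down, z forward; pixel columns grow to the right and rows downward; lengths in m; the calibration is good to about 2 mm. A picture is of the moment at which its call begins: read the wrist's pose just before it. camera_info takes no time and is no camera call; for the wrist camera it gives the pose at the moment of the call.
A pose or a line that the arm cannot do raises bot.IKError and nothing moves.
- bot.close_job(): hands the job in; it is judged then, once.
Readings, each from a call of its own:
- bot.read_clock(): time.
- bot.read_q(): joint angles.
- bot.read_qd(): joint speeds.
- bot.read_effort(): joint torques, N m.
- bot.read_ee_pos(): TCP position.
- bot.read_orientation(): TCP orientation.
- bot.read_wrist_force(): force on the tool from outside, world axes, zero at the start.
- bot.read_ft_torque(): the same for the moment, N m.
- bot.read_grip_width(): finger opening in m.
- bot.read_grip_force(): force on a finger pad.
Only numpy, scipy, OpenCV 4.12 (cv2) and the standard library are available. Lean on these libraries where they do the work, as an engineer would, in place of code of your own. Each camera call takes 0.05 s, during which the arm holds its last target. There are 200 camera calls.

## Working session

There is one attempt and no reset: what is moved stays moved. The work goes in short steps, each a Python script; the robot and the scene stay as the last script left them, time stands still between calls to the robot, and variables do not carry over. Pictures are saved under pics/ and viewed, at most 10 in all, crops included, and the job is handed in when it is done.

```bash
mkdir -p pics; python3 - <<'E'
from rig import bot, eyes
import cv2,numpy as np
for n in ("scene","top"):
    i=eyes.camera(n); cv2.imwrite(f"pics/{n}0.png",cv2.resize(i[:,:,::-1],(800,600),interpolation=cv2.INTER_CUBIC)); np.save(f"pics/{n}0.npy",i)
    c=eyes.camera_info(n); print(n,c)
print(bot.finger_overhang,bot.read_clock(),bot.read_orientation())
E
```

```text
scene {'K': array([[392.89441461,   0.        , 253.21639461],
       [  0.        , 392.89441461, 191.38117686],
       [  0.        ,   0.        ,   1.        ]]), 'distortion': array([0.03522543, 0.        , 0.        , 0.        , 0.        ]), 'rvec': array([ 1.922895  , -0.96620545,  0.54744725]), 'tvec': array([-0.27726124,  0.28973283,  0.82447719])}
top {'K': array([[374.89620004,   0.        , 258.85056016],
       [  0.        , 374.89620004, 193.27517345],
       [  0.        ,   0.        ,   1.        ]]), 'distortion': array([0.00186193, 0.        , 0.        , 0.        , 0.        ]), 'rvec': array([ 2.19167724, -2.13413368,  0.11446088]), 'tvec': array([0.04079513, 0.54726582, 1.01764458])}
0.014 0.1 [-3.58529051e-01 -3.12087967e+00  2.35625621e-03]
```

View pics/scene0.png

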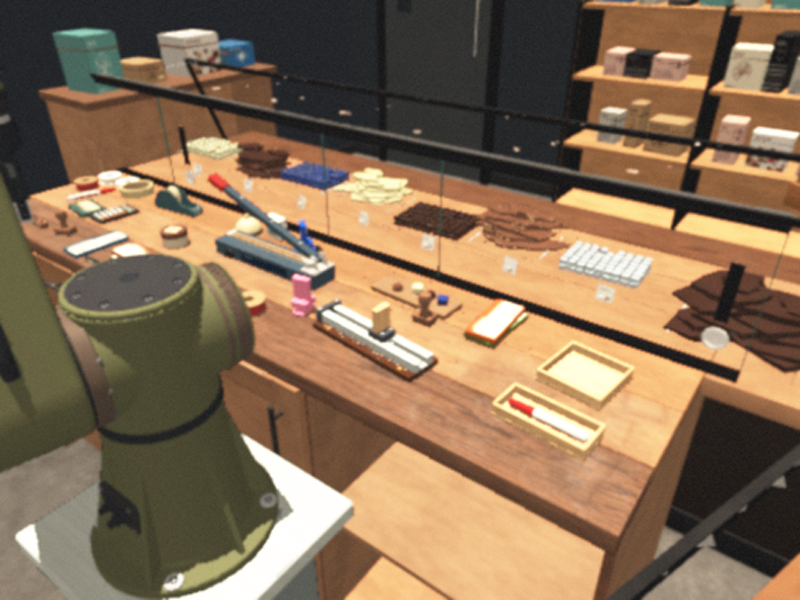

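View pics/top0.png

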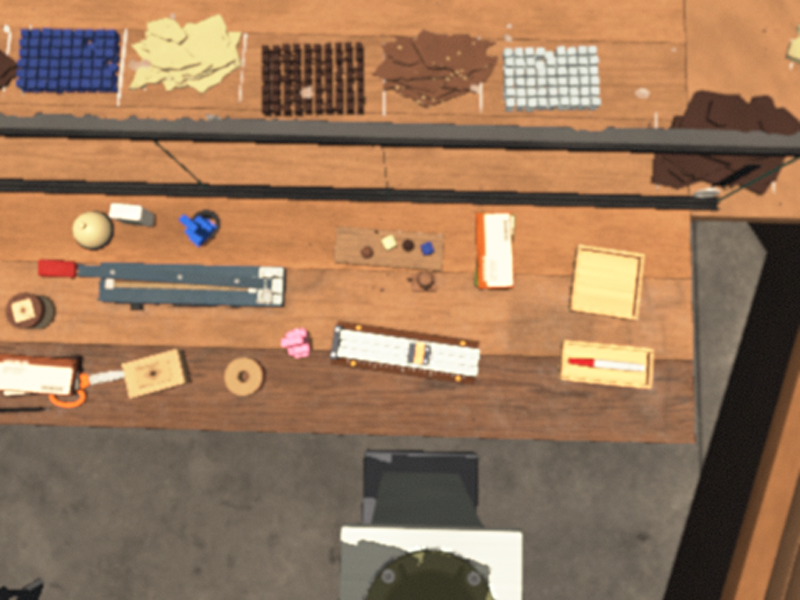

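Candidates for the stop, in top-view pixels (800x600): the wooden plate on the track (419,353), the pink look-alike (297,343) and the blue look-alike (198,228). I choose the wooden one on the track. Its open end is on the right (480,360), and the dark cap is on the left. The square tray is at (607,282), the pen tray at (607,364) and the stamp at (425,282).

```bash
python3 - <<'E'
import cv2,numpy as np
t=np.load("pics/top0.npy")[:,:,::-1]; s=np.load("pics/scene0.npy")[:,:,::-1]
a=cv2.resize(t[200:250,208:318],(770,350),interpolation=cv2.INTER_CUBIC)   # x7
b=cv2.resize(t[150:212,360:420],(240,248),interpolation=cv2.INTER_CUBIC)   # x4
c=cv2.resize(s[180:245,195:285],(360,260),interpolation=cv2.INTER_CUBIC)  # x4
o=np.zeros((600,800,3),np.uint8); o[:350,:770]=a; o[350:598,:240]=b; o[350:600,250:610]=c[:250]
cv2.imwrite("pics/crop1.png",o)
E
```

```text
(no output)
```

View pics/crop1.png

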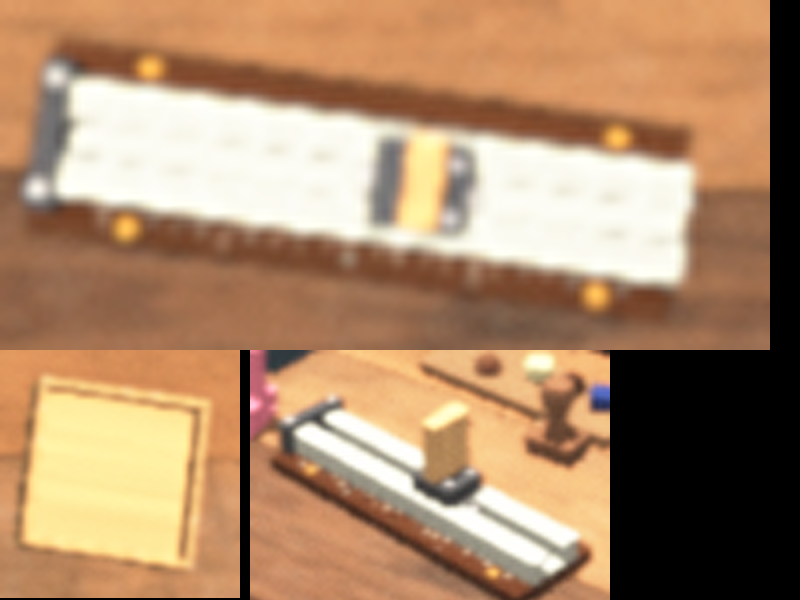

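The crop shows the wooden plate's top centred at (427,181). The open-end corners are at (693,163) and (684,283), and the tray rim corners are clear. The slot is open at that end.

```bash
cat > h.py <<'E'
import cv2,numpy as np
from rig import eyes
def ray(cam,uv,z):
    c=eyes.camera_info(cam) if isinstance(cam,str) else cam
    R=cv2.Rodrigues(np.array(c["rvec"]))[0]; o=-R.T@c["tvec"]
    p=cv2.undistortPoints(np.array(uv,float).reshape(-1,1,2),c["K"],np.array(c["distortion"])).reshape(-1,2)
    d=np.c_[p,np.ones(len(p))]@R
    return o+d*((z-o[2])/d[:,2])[:,None]
def px(p,s,ox,oy): return (np.array(p,float)+.5)/s-.5+[ox,oy]
E
python3 - <<'E'
from h import *
e=ray("top",px([(693,163),(684,283)],7,208,200),.031); print("end",e.round(4),np.linalg.norm(e[0]-e[1]),e.mean(0))
f=ray("top",px([(68,80),(60,200)],7,208,200),.031); d=f.mean(0)-e.mean(0);print("cap side",f.round(4),np.linalg.norm(d),"yaw",np.arctan2(d[1],d[0]))
s=ray("top",px([(150,68),(618,137),(125,228),(596,296)],7,208,200),.012);d1=s[0]-s[1];d2=s[2]-s[3];print("screws yaw",np.arctan2(d1[1],d1[0]),np.arctan2(d2[1],d2[0]))
p=ray("top",px([(411,130),(448,133),(440,230),(398,228),(427,181)],7,208,200),.095); print("plate",p.round(4))
t=ray("top",px([(40,26),(210,50),(190,218),(20,195)],4,360,150),.024); print("tray",t.round(4),t.mean(0),np.linalg.norm(t-np.roll(t,1,0),axis=1))
d=t[0]-t[1];print(np.arctan2(d[1],d[0]))
print("scene plate top",ray("scene",px([(198,63)],4,195,180),.095), "scene end",ray("scene",px([(330,193),(290,222)],4,195,180),.031))
E
```

```text
end [[ 0.4671 -0.0789  0.031 ]
 [ 0.4199 -0.0759  0.031 ]] 0.04726562955831113 [ 0.44346714 -0.07741463  0.031     ]
cap side [[0.4933 0.1695 0.031 ]
 [0.4458 0.1708 0.031 ]] 0.24890477570790603 yaw 1.4657785240238186
screws yaw 1.4510162437436673 1.4551262462626062
plate [[0.4743 0.0339 0.095 ]
 [0.4735 0.0201 0.095 ]
 [0.4376 0.0223 0.095 ]
 [0.438  0.0378 0.095 ]
 [0.4556 0.0275 0.095 ]]
tray [[ 0.6611 -0.2562  0.024 ]
 [ 0.6469 -0.3764  0.024 ]
 [ 0.5271 -0.3603  0.024 ]
 [ 0.5401 -0.2416  0.024 ]] [ 0.59380336 -0.30860991  0.024     ] [0.12183531 0.12097321 0.1208859  0.11941934]
1.4534502186548153
scene plate top [[0.45990212 0.02909377 0.095     ]] scene end [[ 0.46026175 -0.08451867  0.031     ]
 [ 0.41680114 -0.08137073  0.031     ]]
```

```bash
cat >> h.py <<'E'
from scipy.spatial.transform import Rotation as Ro
def ori(yaw):
    y=np.array([np.cos(yaw),np.sin(yaw),0]); z=np.array([0,0,-1.]); return Ro.from_matrix(np.c_[np.cross(y,z),y,z]).as_rotvec()
E
python3 - <<'E'
from h import *
from rig import bot,solver
for yaw in (1.456,1.456-np.pi):
    for p in ([.4555,.0275,.2],[.4555,.0275,.074],[.436,-.14,.074],[.594,-.309,.15],[.594,-.309,.05]):
        q=solver.inverse_kinematics(p,ori(yaw)); print(None if q is None else np.round(q,2))
q=solver.inverse_kinematics([.4555,.0275,.2],ori(1.456))
bot.move_to([.4555,.0275,.2],ori(1.456)); c=eyes.camera_info("wrist"); i=eyes.camera("wrist")
np.save("pics/w1.npy",i); import pickle; pickle.dump(c,open("pics/w1.pkl","wb"))
cv2.imwrite("pics/w1.png",cv2.resize(i[:,:,::-1],(800,600),interpolation=cv2.INTER_CUBIC)); print(bot.read_clock(),bot.read_ee_pos(),bot.read_q())
E
```

```text
[ 0.06  0.06 -0.42  1.1   0.    0.18]
[ 0.06  0.17 -0.6   0.8   0.    0.18]
[-0.31  0.17 -0.6   0.8   0.   -0.2 ]
[-0.48  0.48  0.02  1.12  0.   -0.36]
[-0.48  0.55 -0.1   0.92  0.   -0.36]
[ 0.06  0.06 -0.42  1.1  -0.   -2.97]
[ 0.06  0.17 -0.6   0.8  -0.   -2.97]
[-0.31  0.17 -0.6   0.8  -0.    2.95]
[-0.48  0.48  0.02  1.12 -0.    2.78]
[-0.48  0.55 -0.1   0.92 -0.    2.78]
2.4417 [0.45568365 0.02815029 0.20004447] [ 6.15626507e-02  5.64828259e-02 -4.15848967e-01  1.09827938e+00
  1.82033339e-04  1.75234454e-01]
```

View pics/w1.png

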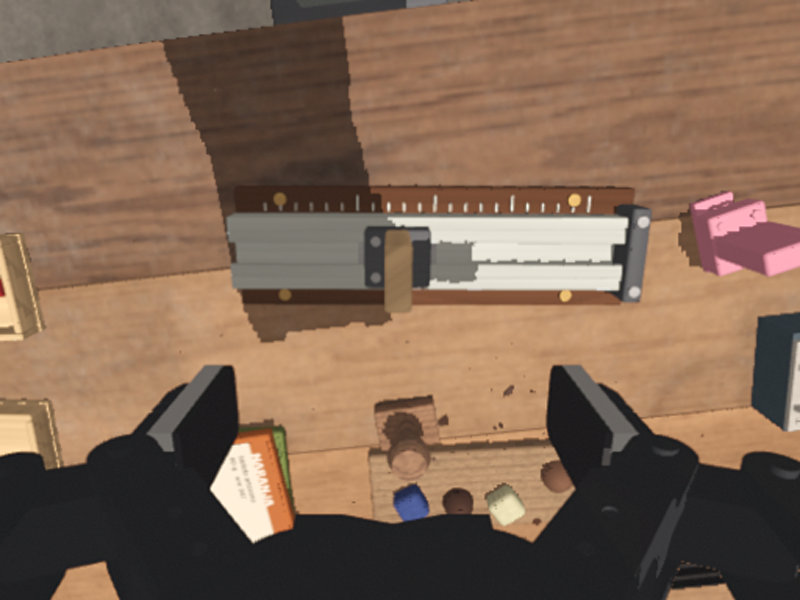

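The wrist view shows the wooden plate centred at about u=398. The track's white edges run from (228,214) to (627,214) and from (232,288) to (617,291). The stamp is clear of the fingers at (408,430).

```bash
python3 - <<'E'
from h import *; import pickle
c=pickle.load(open("pics/w1.pkl","rb")); s=1.5625
def yaw(a,b,z):
    p=ray(c,px([a,b],s,0,0),z); d=p[1]-p[0]; return p.round(4).tolist(),round(np.arctan2(d[1],d[0]),4)
for a in [((228,214),(627,214),.031),((232,288),(617,291),.031),((237,187),(632,188),.012),((280,199),(575,200),.012),((285,295),(565,295),.012)]: print(yaw(*a))
print(ray(c,px([(385,312),(411,311),(398,285),(398,312)],s,0,0),.095).round(4))
print(ray(c,px([(366,228),(430,228),(366,286),(430,286)],s,0,0),.047).round(4))
print("stamp",ray(c,px([(405,400),(408,460)],s,0,0),.01).round(4))
E
```

```text
([[0.4185, -0.0688, 0.031], [0.4463, 0.1749, 0.031]], np.float64(1.4573))
([[0.4652, -0.0755, 0.031], [0.4952, 0.1687, 0.031]], np.float64(1.4486))
([[0.4039, -0.0659, 0.012], [0.4333, 0.1863, 0.012]], np.float64(1.4551))
([[0.4147, -0.0397, 0.012], [0.4369, 0.1494, 0.012]], np.float64(1.454))
([[0.4788, -0.0473, 0.012], [0.5004, 0.1413, 0.012]], np.float64(1.4567))
[[0.4712 0.0228 0.095 ]
 [0.4722 0.0362 0.095 ]
 [0.4576 0.0311 0.095 ]
 [0.4719 0.0295 0.095 ]]
[[0.4343 0.0154 0.047 ]
 [0.4386 0.0526 0.047 ]
 [0.4693 0.0109 0.047 ]
 [0.4737 0.0493 0.047 ]]
stamp [[0.5672 0.0249 0.01  ]
 [0.6169 0.0219 0.01  ]]
```

```bash
python3 - <<'E'
from h import *; from rig import bot,gripper_close
Y=1.455;u=np.array([np.cos(Y),np.sin(Y),0])
P=np.array([.455,.030,.074])
bot.movel(P,ori(Y),.1); print("F",bot.read_wrist_force())
gripper_close(); print("w",bot.read_grip_width(),bot.read_grip_force(),"F",bot.read_wrist_force(),bot.read_ft_torque())
p0=np.array(bot.read_ee_pos()); print(p0)
for s in (.01,.04,.08):
    bot.movel(p0-u*s,None,.05); print(s,np.round(bot.read_wrist_force(),1),np.round(bot.read_ee_pos(),4),bot.read_grip_width())
    if np.linalg.norm(bot.read_wrist_force())>30: break
i=eyes.camera("wrist"); cv2.imwrite("pics/w2.png",cv2.resize(i[:,:,::-1],(800,600))); print(bot.read_clock())
E
```

```text
F [-0.64857394  0.53741314  0.10034318]
w 0.012290502840543505 61.90300941467285 F [-0.91224249  1.03688516  1.25736622] [ 0.09249049  0.06058205 -0.02828617]
[0.45511215 0.0301335  0.0741626 ]
0.01 [-0.2 -0.9  2. ] [0.4539 0.0194 0.0741] 0.012300937800091514
0.04 [-0.5 -1.3  0.6] [ 0.4504 -0.0102  0.0741] 0.012186067146526165
0.08 [-0.4 -0.6  0.9] [ 0.4458 -0.0498  0.0741] 0.012721926777921925
6.6083
```

View pics/w2.png

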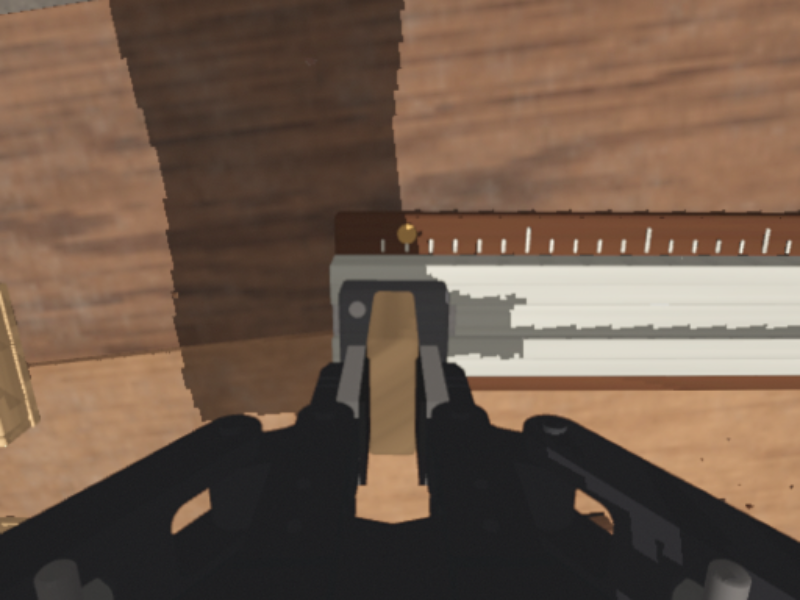

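The picture shows the stop in the jaws at (393,350), with its block riding at the open end. The slide is going freely, with forces under 3 N.

```bash
python3 - <<'E'
from h import *; from rig import bot
Y=1.455;u=np.array([np.cos(Y),np.sin(Y),0]); p0=np.array([.45511,.03013,.0741])
e=p0-u*.172
bot.movel(e,None,.07); print(np.round(bot.read_wrist_force(),1),bot.read_ee_pos(),bot.read_grip_width())
bot.movel(e+[0,0,.012],None,.04); f=np.round(bot.read_wrist_force(),1); print(f)
assert np.linalg.norm(f)<15
bot.movel(e+[0,0,.085],None,.12)
bot.movel([.594,-.309,.159],None,.15)
bot.movel([.594,-.309,.10],None,.1); print(np.round(bot.read_wrist_force(),1),bot.read_ee_pos(),bot.read_grip_width(),bot.read_clock())
i=eyes.camera("wrist"); j=eyes.camera("scene")[190:310,290:450]
o=np.vstack([cv2.resize(i,(440,330)),cv2.resize(j,(440,270),interpolation=cv2.INTER_CUBIC)]); cv2.imwrite("pics/w3.png",o[:,:,::-1])
E
```

```text
[ 0.3 -0.9 -1.1] [ 0.43525306 -0.1403961   0.07408497] 0.01186783683436588
[ 0.2 -1.  -0.8]
[-0.1 -0.3 -1.1] [ 0.59430265 -0.30911703  0.10046638] 0.012294618350535847 11.7167
```

View pics/w3.png

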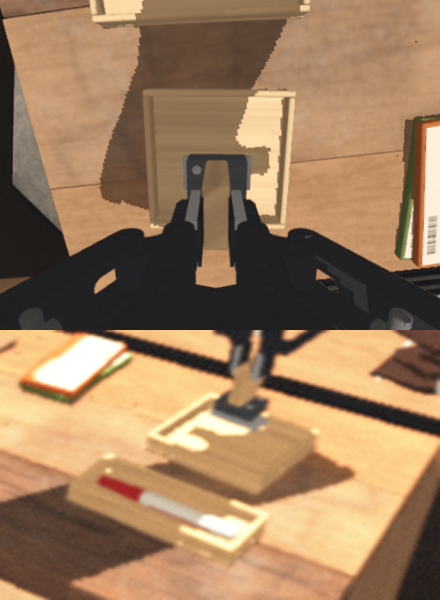

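The stop hangs upright in the jaws (at (215,180) in the wrist view), centred over the empty square tray. Next I lower it until it touches and release.

```bash
python3 - <<'E'
from h import *; from rig import bot,let_go
f0=bot.read_wrist_force()[2]
bot.movel([.594,-.309,.066],None,.05); z=.066
while z>.057:
    f=bot.read_wrist_force()[2]-f0; print(z,round(f,1))
    if f>3: break
    z-=.001; bot.movel([.594,-.309,z],None,.02); bot.dwell(.1)
let_go(); bot.dwell(.2); bot.movel([.594,-.309,.2],None,.12); bot.dwell(.3); print(bot.read_clock())
c=eyes.camera_info("wrist"); i=eyes.camera("wrist"); j=eyes.camera("scene")[170:310,240:450]; k=eyes.camera("top")[130:260,200:430]
o=np.vstack([cv2.resize(i,(400,300)),cv2.resize(j,(400,266),interpolation=cv2.INTER_CUBIC)]); k=cv2.resize(k,(400,226)); o=np.hstack([o,np.vstack([k,np.zeros((340,400,3),np.uint8)])]); cv2.imwrite("pics/w4.png",o[:,:,::-1])
E
```

```text
0.066 0.3
0.065 0.3
0.064 0.1
0.063 -0.1
0.062 2.8
0.061 8.0
16.9083
```

View pics/w4.png

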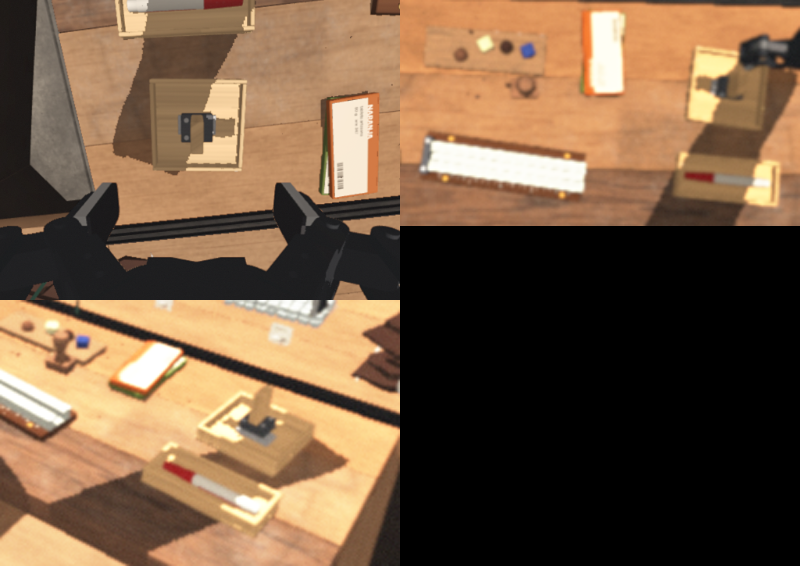

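The stop stands upright in the square tray: (197,128) in the wrist view, (262,415) in the scene view. The gripper is clear, the stamp has not moved and the track is empty.

```bash
python3 -c "
from rig import bot
print(bot.close_job())"
```

```text
the job is handed in; nothing more can be done
None
```

The length stop is off the track's open end and stands upright, released, in the square tray; the stamp was not touched, and the job was handed in at about 17 s on the robot's clock.

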